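# Register the catch tray under the pasta extruder and set it to extrude

## Task

Get the pasta extruder ready to run. Slide the beechwood tray along the counter, without lifting it, in under the outlet until its short end sits flush against both black rubber bumpers and its long side sits flush along the metal guide rail; then turn the selector knob on the sloped panel until its pointer is at the orange mark. Leave the dies, jar, spoon, mug and shaker standing where they are.

Things in the scene. Friction and masses are not known exactly. Their poses are not given: they have to be found in the camera images.
- extruder: White plastic pasta extruder, fixed, 280 deep (x), 200 wide (y), 306 high. Origin on the counter below the middle of its front face (plane x = 0); x points into the machine, its front looks to -x, z up. Sloped panel from x = 0, z = 195 up to x = 85, z = 266, its normal leaning 40 degrees from vertical to -x. Flat top at z = 266; clear lid on it from x = 100 back, to 306
- bumpers (a point): Midpoint between the faces of two black rubber bumpers at the foot of the extruder's front, 15 above the counter, extruder's axes. The stop faces look to -x and lie in the plane of this point; each is 22 wide and 20 high, centred 40 to either side in y
- rail (a point): On the inner (stop) face of the aluminium tray guide rail, on the counter, mid length (x = -72, y = +60 in the extruder's frame and axes). The face looks to -y; rail 22 high, 10 thick, reaches 78 either way in x, then at its -x end flares outward 33 more. A bracket 62 high, 30 wide stands outside it at the body. The other side of the bay is open
- outlet (a point): Centre of the outlet's face with its bronze die (x = -85, y = 0, z = 145 in the extruder's frame and axes). A round ring nut of radius 45 (lugs 49) and a barrel run back from here to the machine's front; they overhang the tray bay, with 96 clear above the counter
- bay (a point): Point on the counter where the centre of the tray's underside belongs when its end touches both bumpers and its side touches the rail: x = -100, y = 0 in the extruder's frame, with the extruder's axes
- tray: Loose beechwood tray, 180 long (x), 120 wide (y), 30 high, open on top, walls and floor 8 thick, 0.16 to 0.28 kg. Origin at the centre of its underside, z up; it lies flat in front of the extruder, +x end roughly towards the bumpers, turned by up to about 26 degrees. It is the same either way round
- selector (a joint): Selector knob angle in rad: 0 at the white mark, 0.6 at the blue mark, 1.2 at the orange mark, end stop at 1.5; grows clockwise as seen looking at the panel. Starts between 0 and 0.3. Stays where it is left; turning takes about 0.05 N m
- selector_grip (a point): On the knob's axis at the height to grip, 32 above the sloped panel. z points out of the panel along the axis, x to the pointer end of the grip bar (orange line), y across the bar; these turn with the knob. Bar 48 long, 14 wide, top 8 above this point, on a disc of radius 25 whose top is 20 below it. Round marks 42 from the axis: white, blue, orange from left to right facing the panel
- die_low: Lowest of a stack of three bronze-coloured dies, 68 across and 18 thick; origin at the centre of its underside. Bystander
- die_mid: Middle die of the stack, same size. Bystander
- die_top: Top die of the stack, same size. Bystander
- jar: Glass storage jar with steel twist cap, 90 across, 160 high; origin at the centre of its underside. Bystander
- spoon: Steel tablespoon lying on the counter, 170 long, 42 wide, 9 high, bowl to its +x; origin near its middle on the counter. Bystander
- mug: Blue mug, 80 across, 92 high, handle to its +y; origin at the centre of its underside. Bystander
- shaker: Steel flour shaker, 66 across, 102 high; origin at the centre of its underside. Bystander
There are look-alikes about, which are no part of the job. Leave any green or red look-alike of the tray alone.

How it is judged:
By the outcome, as a careful person would: the job done as asked, in the order asked, and still so for the second after the job is handed in, with the robot touching nothing.
It also fails if it takes over 72 s, if anything falls off the work surface, if the arm or the gripper's body presses on something with over 40 N, if the wrist force passes 120 N, or if a joint passes its speed limit or range.

## Robot

A 6-joint arm with a two-finger parallel gripper is mounted at the origin on the work surface. World frame = base frame: x ahead of the robot, y to its left, z up, the work surface at z = 0. Lengths are in mm, angles in degrees, forces in N, time in s.
With the tool pointing down it reaches from about 300 to 850 mm from the base axis. Payload 4.2 kg.
Tool frame: the origin (TCP) lies on the centre line of the jaws, within the pads' length; the fingertips stand 11 mm ahead of it and the grasp point (between the pads) lies 8 mm behind it; z points along the fingers, y is the line along which they close (so a half turn about z gives the same grasp; the last joint's range is limited). The gripper opens to 91 mm and grips with 3 to 60 N. Pads are 32 mm wide; open, the fingers measure 118 mm over their backs; the gripper's body (76 mm by 178 mm) begins 60 mm behind the grasp point.
Start: joints at [-70.989, 18.312, 89.639, -0, 72.044, -1.146], TCP at [198.142, -539.798, 224.976] pointing down, gripper open.
Joint ranges: [-177.97, 177.97], [-48.28, 115.42], [12.27, 149.76], [-77.06, 257.06], [2.81, 150.46], [-146.56, 146.56]. Speed limits (degrees/s): [147.25, 147.25, 180, 180, 180, 180].

## Interface

Orientations are given as [roll, pitch, yaw] about the fixed x, y, z axes, in that order (R = Rz(yaw) Ry(pitch) Rx(roll)).
In Python, from workcell import env, grab_frame, camera_model, models gives the robot as it stands.
- The arm moves only by the shell command python3 -m crank 'ROWS' [FORCE]. ROWS is text: rows parted by semicolons, each of 7 numbers parted by spaces: the closure, from -1 (fully open) to 1 (shut), so that 0 is half open, then the shift along the tool's x, y, z in mm, then the turn, a rotation vector about the tool's x, y, z in degrees. A call has 1 to 10 rows; each row shifts and turns the commanded pose from where the row before left it, along the tool's axes as they then stand; what a row does not reach is not made up. A row lasts 1/8 s, in which the tool goes at most 62.5 mm and 10.7 degrees, less where a joint would pass 70% of its speed; a pose out of reach is approached as far as the arm can. A call is refused whole if a number of a shift passes 62.5 or a number of a turn 10.7, either way. A call with a gripper value outside its range is refused whole. The fingers move at their own pace and stop on an object; FORCE is the grip in N (left out, the last holds). Time passes only in rows, so rows that do not move let the fingers close. It gives the time, the measured TCP pose, the force, the opening and the grip force at its end, in the units of the state.
- env.state(): the state, without advancing time (a new reading comes with each control period).
- grab_frame(name): name is "side" or "top" or "wrist"; returns the picture (420x560x3 uint8, blue, green, red); there is no depth.
- camera_model(name): a dict with "K" (3x3 intrinsics, pixels), "R" (3x3) and "t" (3): a world point X has camera coordinates R X + t; the wrist camera has in their place "mount" (4x4, takes a point from camera to tool coordinates, whose origin is the TCP and whose axes are the flange's). Camera axes: x right, y down, z forward; pixel columns grow to the right and rows downward; lengths in mm; the calibration is good to about 2 mm. A picture is of the moment at which its call begins: read the wrist's pose just before it. camera_model takes no time and is no camera call.
- env.job_done(): hands the job in; it is judged then, once.
Trained networks look in the newest picture that a camera, given by its name, has taken for a name from the list of things; names that differ only in an ending like _2 or _b are one class to them, and where a whole thing is asked for, a point or a joint stands for the part that bears it (a point fixed in the world has none). Each returns a list of dicts, best first, with "p" (0 to 1); they miss things now and then, are a little off and sometimes report something else, mostly with a low value. They report only what shows in the picture. A call takes as long as a camera call. They do not tell look-alikes from the thing itself.
- models.search_frame(name, camera): "point" ([x, y, z] in mm, in world coordinates, good to about 4 mm: the middle of the surface that is visible of it).
The state is a dict: "time_s": time; "qpos": joint angles; "qvel": joint speeds; "effort": joint torques, N m; "ee_pos": TCP position; "ee_rot": TCP orientation; "force": force on the tool from outside, world axes, zero at the start; "torque": the same for the moment, N m; "gripper_width": finger opening in mm; "gripper_force": force on a finger pad.
Only numpy, scipy, OpenCV 4.12 (cv2) and the standard library are available. Lean on these libraries where they do the work, as an engineer would, in place of code of your own. Each camera call takes 0.05 s, during which the arm holds its last target. There are 200 camera calls.

## Working session

There is one attempt and no reset: what is moved stays moved. The work goes in short steps, Python scripts to look and compute and a shell command to move; the robot and the scene stay as the last step left them, time stands still between calls to the robot, and variables do not carry over. Pictures are saved under pics/ and viewed, at most 10 in all, crops included, and the job is handed in when it is done.

```bash
ls; mkdir -p pics; python3 - <<'E'
from workcell import env, grab_frame, camera_model, models
import cv2, numpy as np
a=[grab_frame(n) for n in("side","top")]
for n,i in zip(("side","top"),a): cv2.imwrite(f"pics/{n}0.png",i)
for n in("side","top"):
  for o in("extruder","tray","selector_grip","rail","bumpers","outlet","jar","mug","shaker","spoon","die_top"):
    try: print(n,o,[(np.round(d["point"]).tolist(),round(d["p"],2)) for d in models.search_frame(o,n)][:4])
    except Exception as e: print(n,o,e)
for n in("side","top"):
  m=camera_model(n); print(n,np.round(m["K"],1).tolist(),np.round(-np.array(m["R"]).T@m["t"]).tolist(), np.round(m["R"],2).tolist())
s=env.state(); print(s["time_s"],s["ee_pos"],s["ee_rot"])
E
```

```text
pics
side extruder [([642.0, -195.0, 218.0], 0.56)]
side tray [([763.0, 247.0, 9.0], 0.97), ([297.0, 520.0, 11.0], 0.95), ([534.0, 131.0, 8.0], 0.75), ([291.0, 225.0, 5.0], 0.67)]
side selector_grip [([604.0, -166.0, 247.0], 0.71), ([640.0, -193.0, 222.0], 0.25)]
side rail [([635.0, -196.0, 222.0], 0.81)]
side bumpers [([641.0, -193.0, 217.0], 0.85)]
side outlet [([640.0, -195.0, 218.0], 0.89)]
side jar [([642.0, 463.0, 158.0], 0.87), ([530.0, 132.0, 5.0], 0.17)]
side mug [([489.0, 444.0, 46.0], 0.56)]
side shaker [([773.0, 70.0, 85.0], 0.88)]
side spoon []
side die_top [([429.0, -233.0, 54.0], 0.62), ([606.0, -166.0, 249.0], 0.52)]
top extruder [([594.0, -241.0, 265.0], 0.7)]
top tray [([280.0, 223.0, 8.0], 0.84), ([537.0, 128.0, 12.0], 0.72), ([760.0, 248.0, 11.0], 0.6)]
top selector_grip [([599.0, -173.0, 251.0], 0.78)]
top rail [([599.0, -243.0, 264.0], 0.66), ([536.0, 128.0, 9.0], 0.28)]
top bumpers [([599.0, -247.0, 262.0], 0.82)]
top outlet [([602.0, -237.0, 264.0], 0.89), ([605.0, -174.0, 254.0], 0.35)]
top jar [([622.0, 437.0, 158.0], 0.83)]
top mug [([493.0, 459.0, 25.0], 0.86)]
top shaker [([761.0, 54.0, 94.0], 0.74)]
top spoon [([430.0, -116.0, 11.0], 0.65)]
top die_top [([423.0, -232.0, 57.0], 0.92), ([427.0, -117.0, 9.0], 0.49), ([597.0, -242.0, 264.0], 0.32)]
side [[442.3, 0.0, 277.9], [0.0, 442.3, 211.4], [0.0, 0.0, 1.0]] [826.0, 771.0, 1089.0] [[-0.91, 0.41, -0.0], [0.32, 0.71, -0.63], [-0.26, -0.57, -0.78]]
top [[528.1, 0.0, 280.9], [0.0, 528.1, 216.9], [0.0, 0.0, 1.0]] [273.0, 120.0, 1753.0] [[-0.0, -1.0, 0.0], [-0.99, 0.0, -0.17], [0.17, -0.0, -0.99]]
1.2 [ 198.12604809 -539.79587873  224.97787921] [1.79994975e+02 1.95827106e-03 2.01556482e+01]
```

View pics/top0.png

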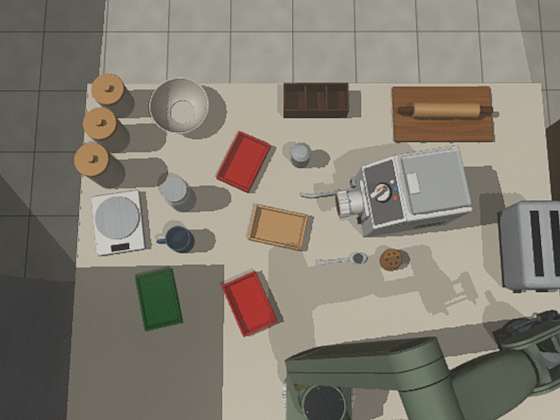

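View pics/side0.png

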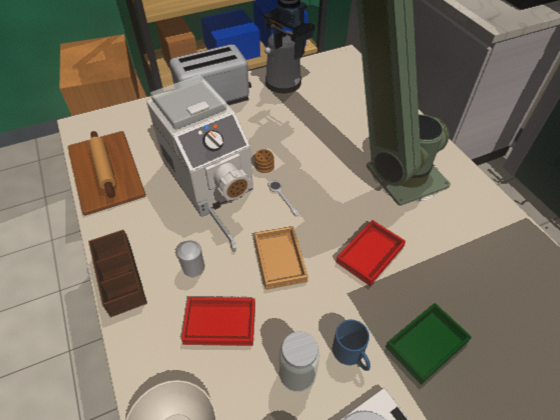

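Candidates for the tray in the top picture: the red trays at (247,162) and (250,303), the green one at (159,299), and the beechwood one at (278,227). Beechwood is the tray I want, and its networks' point is (537,128). The extruder sits at about (400,190) with its front facing left (+y world). The rail is the strip at (318,195), on the far side (+x world). I'll check the choice in one close crop.

```bash
python3 - <<'E'
import cv2
t=cv2.imread("pics/top0.png")[135:275,240:480]; s=cv2.imread("pics/side0.png")[70:295,140:320]
cv2.imwrite("pics/topc.png",cv2.resize(t,None,fx=3.333,fy=3.333,interpolation=cv2.INTER_CUBIC))
cv2.imwrite("pics/sidec.png",cv2.resize(s,None,fx=2.6667,fy=2.6667,interpolation=cv2.INTER_CUBIC))
E
```

```text
(no output)
```

View pics/topc.png

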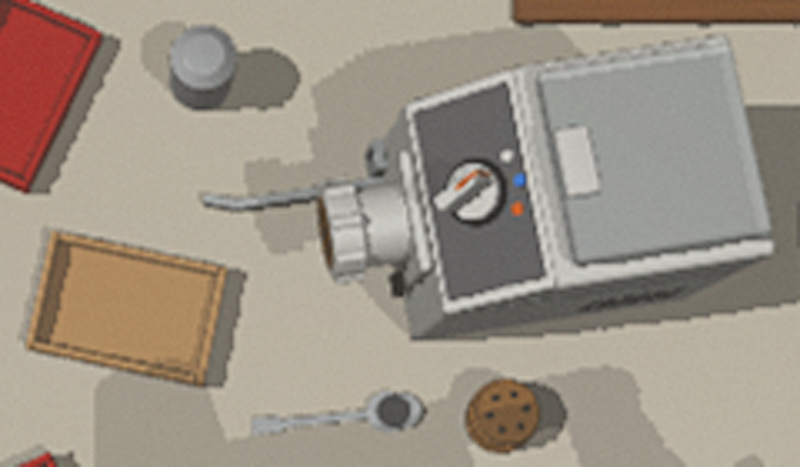

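View pics/sidec.png

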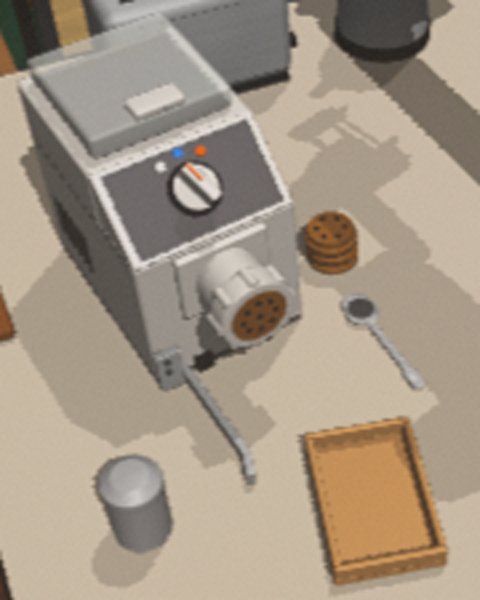

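The close crop confirms the beechwood tray, with corners at (52,230), (226,268), (210,384) and (28,346) in the top crop. Next I'll fit the extruder and tray poses to the picked corners.

```bash
cat > h.py <<'E'
import numpy as np
from scipy.optimize import least_squares
from scipy.spatial.transform import Rotation as Ro
from workcell import env, grab_frame, camera_model, models
def proj(m,P): c=P@np.array(m["R"]).T+np.array(m["t"]); u=c@np.array(m["K"]).T; return u[:,:2]/u[:,2:]
def place(p,L): c,s=np.cos(p[2]),np.sin(p[2]); L=np.asarray(L,float); return np.c_[p[0]+c*L[:,0]-s*L[:,1],p[1]+s*L[:,0]+c*L[:,1],L[:,2]]
def fit(obs,p0):  # obs: list (model, local pts, px)
    f=lambda p:np.concatenate([(proj(m,place(p,L))-px).ravel() for m,L,px in obs])
    r=least_squares(f,p0,loss="soft_l1"); return r.x,np.round(r.fun.reshape(-1,2),1)
def toolR(): return Ro.from_euler("xyz",env.state()["ee_rot"],degrees=True).as_matrix()
def go(p,R): # tool-axis shift and rotvec from current measured pose
    s=env.state(); C=toolR(); d=C.T@(np.array(p)-s["ee_pos"]); w=Ro.from_matrix(C.T@R).as_rotvec(degrees=True)
    return np.round(d,1),np.round(w,1)
E
python3 - <<'E'
from h import *
T,S=camera_model("top"),camera_model("side")
t=lambda a:np.array(a)/3.33333+[240-.35,135-.35]; s=lambda a:np.array(a)/2.66667+[140-.3,70-.3]
o=[(T,[[0,100,195],[0,-100,195],[85,100,266],[85,-100,266],[0,-100,0]],t([(408,108),(446,308),(518,72),(556,280),(410,338)])),
 (S,[[0,100,195],[0,-100,195],[85,100,266],[85,-100,266],[0,100,0],[0,-100,0],[-85,0,145]],s([(138,268),(290,200),(98,178),(248,118),(158,385),(298,320),(259,315)]))]
p,r=fit(o,[600,-100,-1.4]); print("ext",p,np.degrees(p[2]),r.tolist())
c=[[-90,60,30],[90,60,30],[90,-60,30],[-90,-60,30]]
o=[(T,c,t([(52,230),(226,268),(210,384),(28,346)])),(S,np.array(c)[[1,2,3,0]],s([(303,437),(408,420),(446,562),(335,574)][:1]+[(408,420),(446,550),(335,574)]))]
q,r=fit(o,[537,128,-1.7]); print("tray",q,np.degrees(q[2]),r.tolist())
print("bay",place(p,[[-100,0,0]]))
k=np.array([[42.5-32*np.sin(np.radians(40)),0,230.5+32*np.cos(np.radians(40))]]); print("grip",place(p,k))
print(np.round(camera_model("wrist")["mount"],2).tolist())
E
```

```text
ext [ 600.44398908 -141.26772993   -1.41227757] -80.91754451725629 [[-1.2, -2.5], [-0.3, 1.7], [-1.9, -2.7], [0.3, 1.8], [0.4, 1.2], [-2.8, 1.1], [1.2, -0.2], [-5.4, -1.4], [0.8, -3.9], [-0.5, 0.5], [1.2, -1.1], [-0.9, -0.4]]
tray [534.40018779 129.74291978  -1.77870575] -101.91233249947007 [[-0.7, -0.3], [0.2, -0.7], [-2.2, -0.2], [-1.3, 0.0], [-0.1, -1.7], [-0.2, -2.2], [0.8, -0.1], [-0.3, -0.9]]
bay [[584.65841865 -42.52151093   0.        ]]
grip [[ 603.9058904  -162.92356226  255.01342218]]
[[-0.0, -0.96, -0.26, 72.91], [1.0, -0.0, -0.0, 0.88], [0.0, -0.26, 0.96, -160.08], [0.0, 0.0, 0.0, 1.0]]
```

Poses agree with the networks. The tray is at (534,130), yaw -102°. The extruder's yaw is -81° and the bay is at (585,-43). The plan is to grip the tray's robot-side wall near its rear end, slide and turn it in, then nudge it flush. First move: hover over the grip spot.

```bash
python3 -m crank '0 0 0 0 0 0 -9.7;0 0 0 0 0 0 -9.7;0 0 0 0 0 0 -9.7;0 0 0 0 0 0 -9.7;0 0 0 0 0 0 -9.7;0 0 0 0 0 0 -9.7;0 55 9.5 0 0 0 0;0 55 9.5 0 0 0 0;0 55 9.5 0 0 0 0;0 55 9.5 0 0 0 0' 30; python3 -m crank '0 55 9.5 0 0 0 0;0 55 9.5 0 0 0 0;0 55 9.5 0 0 0 0;0 55 9.5 0 0 0 0;0 55 9.5 0 0 0 0;0 55 9.5 0 0 0 0;0 55 9.5 0 0 0 0;0 55 9.5 0 0 0 0;0 55 9.5 0 0 0 0;0 55 9.5 0 0 0 0'
python3 - <<'E'
from h import *
import cv2
s=env.state(); print(s["ee_pos"],s["ee_rot"],s["qpos"],s["time_s"])
i=grab_frame("wrist"); cv2.imwrite("pics/w1.png",i)
M=camera_model("wrist"); print(np.round(M["K"],1).tolist())
C=np.eye(4);C[:3,:3]=toolR();C[:3,3]=s["ee_pos"]
W=np.linalg.inv(C@M["mount"]); m=dict(K=M["K"],R=W[:3,:3],t=W[:3,3])
q=[534.4,129.7,-1.7787]; c=[[-90,60,30],[90,60,30],[90,-60,30],[-90,-60,30]]
print(np.round(proj(m,place(q,c))).tolist())
np.savez("w1.npz",**m)
E
```

```text
time_s: 2.45
ee_pos: [280.2, -330.4, 225.1]
ee_rot: [180.0, 0.0, 78.3]
force: [0.5, -0.2, 0.4]
gripper_width: 45.7
gripper_force: 0.0
time_s: 3.7
ee_pos: [484.3, 189.4, 225.1]
ee_rot: [180.0, 0.0, 78.4]
force: [0.5, 0.2, 0.5]
gripper_width: 46.1
gripper_force: 0.0
[484.3195997  189.42413028 225.09616625] [1.79955401e+02 2.21903490e-04 7.83844626e+01] [ 2.01088098e+01  1.33363218e+01  9.66756562e+01 -2.51655569e-02
  6.99502051e+01  3.17329670e+01] 3.7
[[342.4, 0.0, 284.5], [0.0, 342.4, 206.2], [0.0, 0.0, 1.0]]
[[403.0, 146.0], [389.0, 303.0], [285.0, 302.0], [287.0, 145.0]]
```

View pics/w1.png

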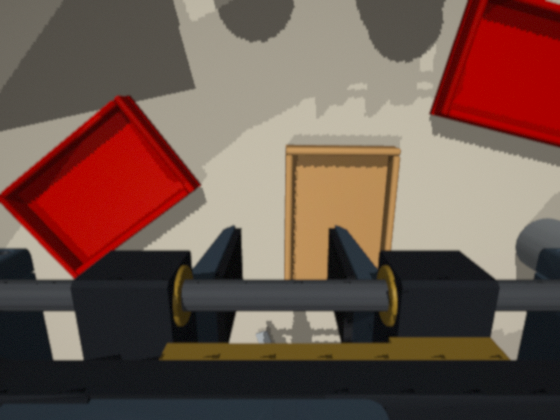

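The beechwood tray's back rim corners are at (286,146) and (400,146), within 3 px of the prediction of (287,145) and (403,146). I'll go down and grip the left wall.

```bash
python3 -m crank '0 -3 5.3 45 0 0 0;0 0 0 50 0 0 0;0 0 0 50 0 0 0;0 0 0 35 0 0 0;0 0 0 15 0 0 0;0 0 0 8 0 0 0;0 0 0 0 0 0 0' 30; python3 -m crank '1 0 0 0 0 0 0;1 0 0 0 0 0 0;1 0 0 0 0 0 0;1 0 0 0 0 0 0;1 0 0 0 0 0 0;1 0 0 0 0 0 0' 30
```

```text
time_s: 4.62
ee_pos: [489.0, 183.7, 22.5]
ee_rot: [179.9, -0.0, 78.4]
force: [-0.6, -0.2, -0.2]
gripper_width: 45.6
gripper_force: 0.0
time_s: 5.38
ee_pos: [488.2, 183.5, 22.1]
ee_rot: [-180.0, 0.0, 78.3]
force: [-1.3, -0.0, 4.0]
gripper_width: 7.4
gripper_force: 30.0
```

```bash
python3 -m crank '1 0 0 0 0 0 -5.2;1 0 0 0 0 0 -5.2;1 0 0 0 0 0 -5.2;1 0 0 0 0 0 -5.2;1 0 0 0 0 0 0' && python3 -m crank '1 -10 -0.8 0 0 0 0;1 -20 -0.8 0 0 0 0;1 -22 -0.8 0 0 0 0;1 -22 -0.8 0 0 0 0;1 -22 -0.8 0 0 0 0;1 -22 -0.8 0 0 0 0;1 -20 -0.8 0 0 0 0;1 -14 -0.8 0 0 0 0;1 -3 0 0 0 0 0;1 0 0 0 0 0 0'
python3 - <<'E'
from h import *
import cv2
t=grab_frame("top")[145:265,240:440]; s=grab_frame("side")[130:300,170:320]
t=cv2.resize(t,None,fx=4,fy=4,interpolation=cv2.INTER_CUBIC)
cv2.imwrite("pics/t2.png",t); 
s=cv2.resize(s,None,fx=3.5,fy=3.5,interpolation=cv2.INTER_CUBIC); cv2.imwrite("pics/s2.png",s)
E
```

```text
time_s: 6.0
ee_pos: [488.8, 183.5, 22.2]
ee_rot: [179.9, 0.0, 99.1]
force: [-1.0, 0.2, 3.3]
gripper_width: 8.0
gripper_force: 30.0
time_s: 7.25
ee_pos: [506.8, 28.9, 22.1]
ee_rot: [180.0, 0.0, 99.1]
force: [-0.7, -0.4, 5.1]
gripper_width: 7.7
gripper_force: 30.0
```

View pics/s2.png

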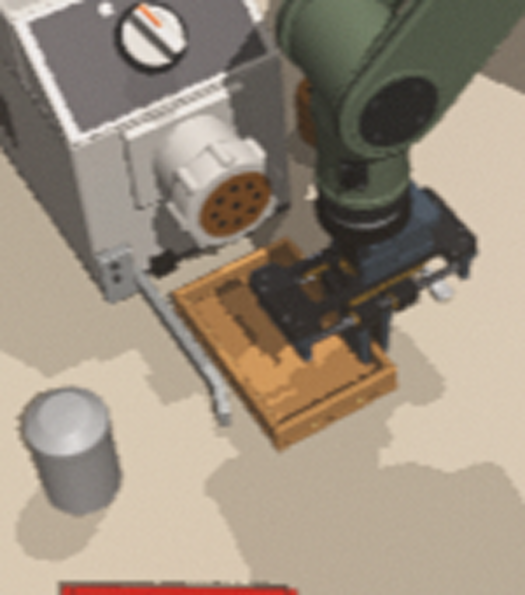

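The tray is lined up with the rail, its front end short of the bumper at (163,262) and its far side close to the rail. I'll slide it in, then approach contact in small steps while watching the force.

```bash
python3 -m crank '1 -10 1 0 0 0 0;1 -12 1.5 0 0 0 0;1 -9 1.5 0 0 0 0;1 -2 1 0 0 0 0;1 0 0 0 0 0 0'; python3 -m crank '1 -2 1 0 0 0 0;1 -2 1 0 0 0 0;1 0 0 0 0 0 0';  python3 -m crank '1 -2 1 0 0 0 0;1 -1 1 0 0 0 0;1 0 0 0 0 0 0'
```

```text
time_s: 7.98
ee_pos: [516.2, -2.0, 22.1]
ee_rot: [-179.9, -0.0, 99.2]
force: [-2.1, 1.9, 6.4]
gripper_width: 7.8
gripper_force: 30.0
time_s: 8.35
ee_pos: [518.3, -5.2, 22.1]
ee_rot: [-179.9, -0.1, 99.2]
force: [-3.1, 4.4, 7.7]
gripper_width: 7.8
gripper_force: 30.0
time_s: 8.72
ee_pos: [519.3, -6.7, 22.1]
ee_rot: [-179.7, -0.2, 99.1]
force: [-6.3, 9.0, 11.8]
gripper_width: 7.5
gripper_force: 30.0
```

Contact shows in both directions. I'll release, then nudge the side wall with the outer finger towards the rail, so the grip no longer sets the yaw.

```bash
python3 -m crank '0.6 0 0 0 0 0 0;0.6 0 0 0 0 0 0;0.6 0 -1 -3 0 0 0;0.6 -6 0 0 0 0 0;0.6 -6 0 0 0 0 0;0.6 0 0 0 0 0 0'; python3 -m crank '0.6 0 2 0 0 0 0;0.6 0 1 0 0 0 0;0.6 0 0 0 0 0 0';  python3 -m crank '0.6 0 1 0 0 0 0;0.6 0 1 0 0 0 0;0.6 0 0 0 0 0 0'; python3 -m crank '0.6 0 1 0 0 0 0;0.6 0 1 0 0 0 0;0.6 0 0 0 0 0 0'
```

```text
time_s: 9.48
ee_pos: [523.1, -21.3, 24.9]
ee_rot: [180.0, 0.0, 99.1]
force: [0.4, -0.3, 0.6]
gripper_width: 18.3
gripper_force: 0.0
time_s: 9.85
ee_pos: [526.0, -20.0, 24.9]
ee_rot: [180.0, 0.0, 99.2]
force: [-0.5, -0.3, -0.0]
gripper_width: 18.4
gripper_force: 0.0
time_s: 10.22
ee_pos: [526.6, -19.8, 24.8]
ee_rot: [-179.8, -0.0, 99.2]
force: [-4.0, 0.4, 3.8]
gripper_width: 18.4
gripper_force: 2.1
time_s: 10.6
ee_pos: [527.0, -19.5, 24.7]
ee_rot: [-179.7, -0.1, 99.2]
force: [-7.2, -1.2, 6.2]
gripper_width: 18.6
gripper_force: 3.8
```

```bash
python3 -m crank '0.6 0 -7 0 0 0 0;0.6 0 0 -35 0 0 0;1 30 0 0 0 0 0;1 40 20 0 0 0 0;1 24 35 0 0 0 0;1 0 0 0 0 0 0;1 0 0 20 0 0 0;1 0 0 13 0 0 0;1 0 0 0 0 0 0'; python3 -m crank '1 -4 0 0 0 0 0;1 -3 0 0 0 0 0;1 -2 0 0 0 0 0;1 0 0 0 0 0 0'; python3 -m crank '1 -2 0 0 0 0 0;1 -2 0 0 0 0 0;1 0 0 0 0 0 0'
```

```text
time_s: 11.72
ee_pos: [561.2, 80.3, 25.9]
ee_rot: [-179.9, 0.0, 99.1]
force: [-0.1, 0.1, 0.4]
gripper_width: 0.4
gripper_force: 0.0
time_s: 12.22
ee_pos: [563.9, 71.8, 27.2]
ee_rot: [180.0, 0.0, 99.1]
force: [-0.7, -0.3, -0.5]
gripper_width: 0.7
gripper_force: 0.0
time_s: 12.6
ee_pos: [564.3, 68.0, 26.9]
ee_rot: [-180.0, 0.0, 99.2]
force: [0.5, -0.2, -0.5]
gripper_width: 0.6
gripper_force: 0.0
```

```bash
python3 -m crank '1 -2 0 0 0 0 0;1 -2 0 0 0 0 0;1 0 0 0 0 0 0'; python3 -m crank '1 -1.5 0 0 0 0 0;1 -1.5 0 0 0 0 0;1 0 0 0 0 0 0';  python3 -m crank '1 -1 0 0 0 0 0;1 -1 0 0 0 0 0;1 0 0 0 0 0 0'
```

```text
time_s: 12.98
ee_pos: [564.9, 64.5, 27.0]
ee_rot: [180.0, -0.0, 99.1]
force: [-0.2, 2.8, 0.3]
gripper_width: 0.4
gripper_force: 1.4
time_s: 13.35
ee_pos: [565.0, 64.4, 27.0]
ee_rot: [180.0, -0.3, 99.0]
force: [-1.3, 13.8, 1.5]
gripper_width: -0.0
gripper_force: 6.7
time_s: 13.72
ee_pos: [565.0, 64.3, 27.1]
ee_rot: [180.0, -0.5, 98.9]
force: [-2.2, 19.4, 0.9]
gripper_width: 0.4
gripper_force: 10.0
```

```bash
python3 -m crank '1 8 0 0 0 0 0;-0.2 0 0 -45 0 0 0;-0.2 30 0 -45 0 0 0;-0.2 40 0 -40 0 0 0;-0.2 0 0 0 0 0 0'
python3 - <<'E'
from h import *
import cv2
w=grab_frame("wrist"); s=env.state(); 
M=camera_model("wrist"); C=np.eye(4);C[:3,:3]=toolR();C[:3,3]=s["ee_pos"]
W=np.linalg.inv(C@M["mount"]); np.savez("w3.npz",K=M["K"],R=W[:3,:3],t=W[:3,3]); cv2.imwrite("pics/w3full.png",w)
sd=grab_frame("side")[150:270,170:290]; tp=grab_frame("top")[165:235,270:390]
out=np.zeros((600,800,3),np.uint8)
a=cv2.resize(sd,(380,380),interpolation=cv2.INTER_CUBIC); out[:380,:380]=a
b=cv2.resize(tp,(380,219),interpolation=cv2.INTER_CUBIC); out[381:600,:380]=b
c=cv2.resize(w,(410,308),interpolation=cv2.INTER_AREA); out[:308,385:795]=c
cv2.imwrite("pics/c3.png",out); print(s["ee_pos"],s["time_s"])
E
```

```text
time_s: 14.35
ee_pos: [555.2, 138.2, 160.5]
ee_rot: [179.5, 0.0, 99.3]
force: [0.0, 0.0, -0.8]
gripper_width: 37.6
gripper_force: 0.0
[553.93577915 136.66629523 158.23190907] 14.4
```

View pics/c3.png

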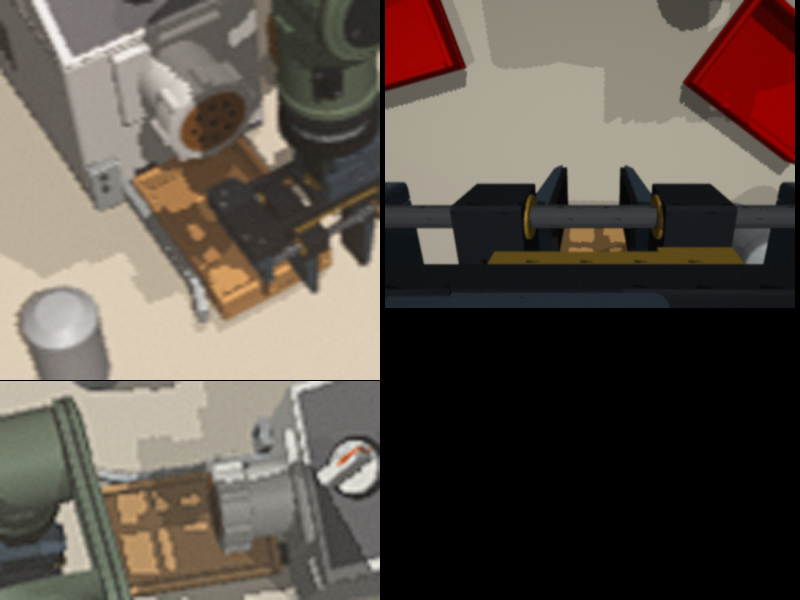

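The tray's long side lies along the rail and its front corner meets the bumper at (135,180) in the side crop. Both nudges met stiff contact within 1 mm. Contact positions put the extruder at about (597.6,-139.1). Next I'll raise the arm and tilt it to hover on the knob's axis.

```bash
python3 -m crank '-0.2 0 0 -60 0 0 0;-0.2 0 0 -60 0 0 0;-0.2 0 0 -60 0 0 0;-0.2 -46 0 0 0 0 0;-0.2 -46 0 0 0 0 0;-0.2 -46 0 0 0 0 0;-0.2 -46 0 0 0 0 0;-0.2 -46 0 0 0 0 0;-0.2 0 0 0 0 -10 0;-0.2 0 0 0 0 -10 0'; python3 -m crank '-0.2 0 0 0 0 -10 0;-0.2 0 0 0 0 -10 0;-0.2 0 0 0 0 0 0;-0.2 0 0 0 0 0 0'
python3 - <<'E'
from h import *
import cv2
s=env.state(); w=grab_frame("wrist"); print(s["ee_pos"],s["ee_rot"],np.round(s["qpos"]),s["time_s"])
M=camera_model("wrist"); C=np.eye(4);C[:3,:3]=toolR();C[:3,3]=s["ee_pos"]
W=np.linalg.inv(C@M["mount"]); m=dict(K=M["K"],R=W[:3,:3],t=W[:3,3]); np.savez("w4.npz",**m); cv2.imwrite("pics/w4.png",w)
p=[597.6,-139.1,np.radians(-80.9)]
a=np.radians(40);S=np.array([0,42.5,230.5]);
def P(u,b,h): return [42.5+u*np.cos(a)-h*np.sin(a),b,230.5+u*np.sin(a)+h*np.cos(a)]
pts=[P(0,0,32)]+[P(42*np.cos(t),-42*np.sin(t),0) for t in(-.6,0,.6)]
print(place(p,pts[:1]),np.round(proj(m,place(p,pts))).tolist())
print([(np.round(d["point"]).tolist(),round(d["p"],2)) for d in models.search_frame("selector_grip","wrist")])
E
```

```text
time_s: 15.75
ee_pos: [589.6, -94.6, 335.3]
ee_rot: [-179.8, 20.3, 98.9]
force: [0.1, 0.2, -0.5]
gripper_width: 54.7
gripper_force: 0.0
time_s: 16.25
ee_pos: [590.1, -91.8, 336.6]
ee_rot: [-179.9, 39.9, 99.1]
force: [0.6, 0.0, -0.1]
gripper_width: 54.6
gripper_force: 0.0
[590.07471365 -91.7677881  336.64868674] [-179.93048797   39.91654995   99.1374547 ] [ 10.  17.  87. -41.  81.  10.] 16.25
[[ 601.06853239 -160.75477125  255.01342218]] [[286.0, 208.0], [312.0, 235.0], [286.0, 242.0], [261.0, 235.0]]
[([604.0, -165.0, 251.0], 0.93)]
```

View pics/w4.png

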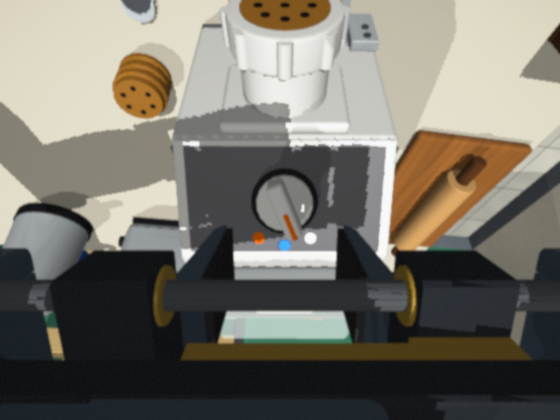

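The knob is centred at about (284,207). The marks are white (310,238), blue (285,245) and orange (259,238), about 3 px up-slope of the prediction. The bar runs from (272,183) to (297,240), so the pointer is 23.7° left of blue, θ ≈ 0.19 rad.

```bash
python3 - <<'E'
from h import *
p=[597.6,-139.1,np.radians(-80.9)]; a=np.radians(40)
P=lambda u,b,h:[42.5+u*np.cos(a)-h*np.sin(a),b,230.5+u*np.sin(a)+h*np.cos(a)]
m=dict(np.load("w4.npz"))
# refine u,b on the marks' pixels
o=np.array([[310,238],[285,245],[259,238]])
f=lambda v:(proj(m,place(p,[P(v[0]+42*np.cos(t),v[1]-42*np.sin(t),0) for t in(-.6,0,.6)]))-o).ravel()
v=least_squares(f,[0,0]); print(v.x,np.round(v.fun,1))
# pointer angle from bar ends at top, h=40
e=np.array([[297,240],[272,183]]); g=lambda w:(proj(m,place(p,[P(w[0]+r*np.cos(w[2]),w[1]-r*np.sin(w[2]),40) for r in(24,-24)]))-e).ravel()
w=least_squares(g,[0,0,-.4]); print(w.x[:2],np.degrees(w.x[2]),np.round(w.fun,1))
ux,bx=v.x
T=place(p,[P(ux,bx,28)])[0]; print(T,go(T,toolR()))
R=np.c_[place([0,0,p[2]],[[-np.cos(a),0,-np.sin(a)],[0,1,0],[np.sin(a),0,-np.cos(a)]])].T; print(go(T,R))
E
```

```text
[ 2.88833941 -1.56302279] [ 0.2 -0.2 -0.3  0.3  0.1 -0.1]
[ 0.95460796 -1.41257289] -22.83645080308964 [-0.6 -1.6  0.6  1.4]
[ 600.28177025 -165.72551354  253.80583319] (array([ -3. ,  -1.7, 111.9]), array([0., 0., 0.]))
(array([ -3. ,  -1.7, 111.9]), array([ 0. , -0.1, -0.1]))
```

```bash
python3 -m crank '-0.1 -2.3 -1.6 0 0 0 0;-0.1 0 0 0 0 0 -7.8;-0.1 0 0 0 0 0 -7.8;-0.1 0 0 0 0 0 -7.7;-0.1 0 0 40 0 0 0;-0.1 0 0 40 0 0 0;-0.1 0 0 20 0 0 0;-0.1 0 0 8 0 0 0;-0.1 0 0 4 0 0 0;-0.1 0 0 0 0 0 0'; python3 -m crank '1 0 0 0 0 0 0;1 0 0 0 0 0 0;1 0 0 0 0 0 0;1 0 0 0 0 0 0;1 0 0 0 0 0 0;1 0 0 0 0 0 0' 20
python3 -c "
from h import *
s=env.state();print(np.round(s['ee_pos'],1),np.round(s['torque'],2),np.round(s['qpos']))"
```

```text
time_s: 17.6
ee_pos: [600.4, -163.8, 253.3]
ee_rot: [-161.7, 36.2, 128.5]
force: [0.2, -0.1, 0.1]
gripper_width: 50.2
gripper_force: 0.0
time_s: 18.35
ee_pos: [600.6, -163.4, 252.5]
ee_rot: [-161.7, 36.2, 128.5]
force: [2.2, 3.0, -0.2]
gripper_width: 13.8
gripper_force: 20.0
[ 600.6 -163.4  252.5] [ 0.79 -0.27  0.2 ] [  3.  20.  95. -44.  68. -11.]
```

```bash
python3 -m crank '1 0 0 0 0 0 7;1 0 0 0 0 0 9;1 0 0 0 0 0 9;1 0 0 0 0 0 9;1 0 0 0 0 0 9;1 0 0 0 0 0 9;1 0 0 0 0 0 5.7;1 0 0 0 0 0 0;1 0 0 0 0 0 0' 
python3 - <<'E'
from h import *
s=env.state(); p=np.radians(-80.9); a=np.radians(40); C=toolR()
u=place([0,0,p],[[np.cos(a),0,np.sin(a)]])[0]; y=place([0,0,p],[[0,1,0]])[0]
d=-C[:,0]; print("alpha deg",np.degrees(np.arctan2(-d@y,d@u)),"torque",s["torque"],"along n",s["torque"]@C[:,2])
E
```

```text
time_s: 19.48
ee_pos: [601.5, -163.3, 252.6]
ee_rot: [154.5, 31.9, 57.4]
force: [5.9, 2.8, -1.6]
gripper_width: 13.8
gripper_force: 20.0
alpha deg 34.36250806109411 torque [ 0.81187667 -0.49280602  0.35773182] along n 0.12363185724239933
```

```bash
python3 -m crank '0 0 0 0 0 0 0;0 0 0 0 0 0 0;0 0 0 0 0 0 0;0 0 0 -15 0 0 0;0 0 0 -47 0 0 0;0 0 0 -50 0 0 0;0 0 0 0 0 0 -9;0 0 0 0 0 0 -9;0 0 0 0 0 0 -9;0 0 0 0 0 0 -7.4'; python3 -m crank '0 0 0 0 0 0 0;0 0 0 0 0 0 0'
python3 - <<'E'
from h import *
import cv2
s=env.state(); w=grab_frame("wrist"); t=grab_frame("top"); sd=grab_frame("side"); print(s["ee_pos"],s["ee_rot"])
M=camera_model("wrist"); C=np.eye(4);C[:3,:3]=toolR();C[:3,3]=s["ee_pos"]
W=np.linalg.inv(C@M["mount"]); m=dict(K=M["K"],R=W[:3,:3],t=W[:3,3]); np.savez("w5.npz",**m); cv2.imwrite("pics/w5.png",w)
out=np.zeros((600,800,3),np.uint8)
out[:300,:400]=cv2.resize(w[160:265,210:350],(400,300),interpolation=cv2.INTER_CUBIC)
out[:600,400:]=cv2.resize(sd[150:270,180:260],(400,600),interpolation=cv2.INTER_CUBIC)
out[300:,:400]=cv2.resize(t[160:250,270:390],(400,300),interpolation=cv2.INTER_CUBIC)
cv2.imwrite("pics/c5.png",out)
E
```

```text
time_s: 20.72
ee_pos: [588.5, -92.2, 339.4]
ee_rot: [-179.9, 40.0, 99.5]
force: [0.3, -0.6, -1.1]
gripper_width: 45.3
gripper_force: 0.0
time_s: 20.98
ee_pos: [588.6, -92.6, 338.9]
ee_rot: [179.9, 40.0, 99.0]
force: [-0.3, 0.2, -0.1]
gripper_width: 45.7
gripper_force: 0.0
[588.61745225 -92.55831334 338.89787519] [179.86944172  40.0032934   99.00617388]
```

View pics/c5.png

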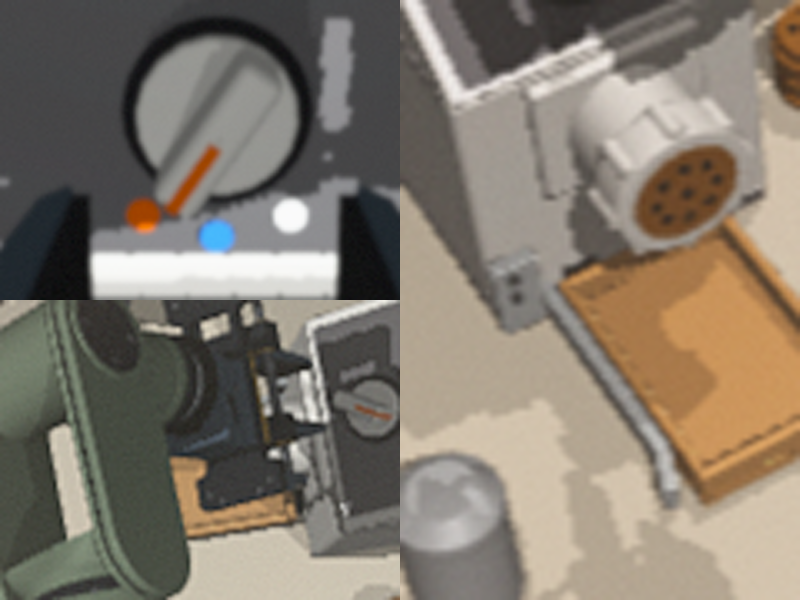

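The knob's orange line runs from (213,152) to (175,210), towards the orange mark. In the side view the tray lies flush along the rail and up against the bumper. I'll measure the pointer angle precisely.

```bash
python3 - <<'E'
from h import *
import cv2
p=[597.6,-139.1,np.radians(-80.9)]; a=np.radians(40)
P=lambda u,b,h:[42.5+u*np.cos(a)-h*np.sin(a),b,230.5+u*np.sin(a)+h*np.cos(a)]
for n in("w4","w5"):
  m=dict(np.load(n+".npz")); i=cv2.imread(f"pics/{n}.png").astype(int)
  k=((i[...,2]-i[...,0]>90)&(i[...,2]-i[...,1]>50)).astype(np.uint8); k[:200]=0;k[260:]=0;k[:,:240]=0;k[:,330:]=0
  N,l,st,c=cv2.connectedComponentsWithStats(k)
  for j in range(1,N):
    if st[j,4]<8: continue
    ys,xs=np.where(l==j); q=np.c_[xs,ys].astype(float); d=np.linalg.svd(q-q.mean(0))[2][0]; e=np.array([q.mean(0)-10*d,q.mean(0)+10*d])
    if e[0,1]<e[1,1]: e=e[::-1]
    V=[least_squares(lambda v:(proj(m,place(p,[P(v[0],v[1],40)]))[0]-x),[0,0]).x for x in e]; D=V[0]-V[1]
    V0=least_squares(lambda v:(proj(m,place(p,[P(v[0],v[1],0)]))[0]-q.mean(0)),[0,0]).x
    print(n,st[j].tolist(),"alpha",np.degrees(np.arctan2(-D[1],D[0])),"panel pos",V0)
E
```

```text
w4 [284, 215, 13, 25, 96] alpha -22.129395937125864 panel pos [26.86187345  3.24036315]
w4 [253, 233, 11, 11, 101] alpha -49.98292948460748 panel pos [ 37.48870231 -26.07488708]
w5 [268, 212, 18, 23, 104] alpha 34.42802936215938 panel pos [ 25.5972657  -10.23176097]
w5 [255, 230, 11, 11, 98] alpha -29.621817277941567 panel pos [ 37.25205092 -26.03857645]
```

```bash
python3 -c "
from workcell import env
print(env.job_done())"
```

```text
the job is handed in; nothing more can be done
None
```

The job is handed in at about 21 s of the 72 s allowed: the tray was slid in against both bumpers and the guide rail, and the knob pointer measures 34.4° right of the blue mark, where the orange mark (1.2 rad) sits; no bystander was touched as far as I saw, though I took no last picture of each, and no verdict came back.

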